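# Mount a battery barrel on the shop's charging dock

## Task

Take the black dust cap off the charging dock's brass spigot and stand it, open end down, in the blue tray. Then push the green-banded barrel down over the spigot until it is fully home and the orange ring is at its stop, and after that turn the selector knob to the green mark. Do not shift or knock over the other barrels, the bottles or the jar, and let go of everything.

Things in the scene. Friction and masses are not known exactly. Their poses are not given: they have to be found in the camera images.
- dock: Charging dock, fixed: grey block with a white top, 110 x 240 x 35 mm (x, y, z). Origin at the centre of its underside. In its own frame the brass spigot stands at x 0, y +65 mm and the black selector knob at x 0, y -60 mm; its front (robot side at yaw 0) is -x.
- barrel_home (a point): On the axis of the upright brass spigot (20 mm diameter, 48 mm tall above the dock's top, so its tip is 83 mm above the table; the uppermost 7 mm taper to 12 mm diameter), 39 mm above the dock's top: where the barrel's middle lies when the barrel is fully home. Axes as the dock's.
- ring (a joint): The stiff orange contact ring round the spigot (30 mm outside diameter, 4 mm thick), in m it has been pushed down: about 0 raised (its top 18 mm above the dock's top), 0.014 at its stop (top 4 mm above the dock's top). It resists with about 4 N, far more than a barrel's weight, and stays where it is pushed.
- cap: Black dust cap, 34 mm diameter, 34 mm tall, 30 g, open below (25 mm inside diameter, 27 mm deep), with a white dot on top; at the start it hangs loosely over the spigot, its lower rim 21 mm above the dock's top. Origin at the centre of its open lower rim, z up.
- tray: Blue plastic tray, fixed, 140 x 120 mm (x, y) outside, walls 4 mm thick and 16 mm high, inner floor about 4 mm above the table. Origin at the centre of its underside.
- barrel_green: Green-banded barrel: bare aluminium tube open at both ends, 30 mm outside and 23 mm inside diameter, 70 mm long, 80 g, with two green bands round it, standing upright on a 3 mm thick black rubber mat in a row of three barrels 80 mm apart, in any order. Both ends are alike. Origin at the centre of its lower end, z along the tube.
- barrel_green_mid (a point): The middle of the green-banded barrel, 35 mm above its lower end, on its axis.
- selector (a joint): Angle of the selector knob in rad, growing clockwise seen from above: detents at 0 (black mark), 0.7 (yellow mark) and 1.4 (green mark). It starts at the black or the yellow mark. Turning takes about 0.04 N m; beyond a midpoint it snaps on to the next detent.
- selector_grip (a point): On the knob's axis, 11 mm below the top of its grip bar (66 mm above the table): the height to grip. The black bar is 44 mm long, 14 mm wide, 30 mm tall, its top 77 mm above the table, on a 48 mm disc. The point turns with the knob: its x axis runs along the bar and the white pointer line is on the -x half.
- barrel_red: Red-banded barrel: bare aluminium tube open at both ends, 30 mm outside and 23 mm inside diameter, 70 mm long, 80 g, with two red bands round it, standing upright on a 3 mm thick black rubber mat in a row of three barrels 80 mm apart, in any order. Both ends are alike. Origin at the centre of its lower end, z along the tube. Bystander: leave it alone.
- barrel_blue: Blue-banded barrel: bare aluminium tube open at both ends, 30 mm outside and 23 mm inside diameter, 70 mm long, 80 g, with two blue bands round it, standing upright on a 3 mm thick black rubber mat in a row of three barrels 80 mm apart, in any order. Both ends are alike. Origin at the centre of its lower end, z along the tube. Bystander: leave it alone.
- bottle_orange: White bottle, 34 mm diameter, 100 mm tall, orange cap, upright beyond the dock; origin under its centre. Bystander: leave it alone.
- bottle_yellow: White bottle, 34 mm diameter, 100 mm tall, yellow cap, upright beyond the dock; origin under its centre. Bystander: leave it alone.
- jar: Amber jar, 64 mm diameter, 70 mm tall, steel lid; origin under its centre. Bystander: leave it alone.

How it is judged:
On the way, in this order (a step that is already met when the one before it is completed fails the run):
1. the dust cap stands released in the tray, open end down (x of cap in the frame of tray between -0.045 and 0.045 m and y of cap in the frame of tray between -0.035 and 0.035 m and z of cap in the frame of tray below 0.008 m and angle between cap's own z axis and vertical below 0.15 rad and contact force between the fingers and cap below 0.2 N and linear speed of cap below 0.02 m/s), for 0.2 s.
2. the green-banded barrel is pushed fully home on the spigot, with the orange ring within 2.5 mm of its stop (value of joint ring above 0.0115 m and z of barrel_green_mid in the frame of barrel_home below 0.003 m and horizontal distance between barrel_green_mid and barrel_home below 0.003 m and angle between the z axis of barrel_green and the z axis of dock, either way round below 0.08 rad), for 0.2 s.
3. the selector is at the green mark (value of joint selector between 1.25 and 1.55 rad), for 0.2 s.
At the end, for the whole second after the job is handed in: Cap at rest on the tray floor, open end down, within 45 mm (tray x) and 35 mm (tray y) of its centre. Green barrel upright within 4 degrees, within 3 mm of the spigot axis and of fully home, orange ring down 11.5 of its 14 mm. Selector within 0.15 rad of the green detent. All released, at rest (all of step 1 and all of step 2 and all of step 3 and contact force between the fingers and barrel_green below 0.2 N and contact force between the fingers and dock below 0.2 N and linear speed of barrel_green below 0.02 m/s and velocity of joint selector below 0.1 rad/s); the robot touches nothing.
It fails at once if a bystander (red or blue barrel, bottle, jar) is shifted more than 40 mm (distance of any of barrel_red, barrel_blue, bottle_orange, bottle_yellow, jar from where it was at the start of the episode above 0.04 m).
It fails at once if the red or blue barrel, a bottle or the jar is knocked over (angle between any of barrel_red, barrel_blue, bottle_orange, bottle_yellow, jar's own z axis and vertical above 0.6 rad).
It also fails if it takes over 61 s, if anything falls off the work surface, if the arm or the gripper's body presses on something with over 40 N, if the wrist force passes 120 N, or if a joint passes its speed limit or range.

## Robot

A 7-joint arm with a two-finger parallel gripper is mounted at the origin on the work surface. World frame = base frame: x ahead of the robot, y to its left, z up, the work surface at z = 0. Lengths are in m, angles in rad, forces in N, time in s.
With the tool pointing down it reaches from about 0.4 to 0.875 m from the base axis. Payload 19.3 kg.
Tool frame: the origin (TCP) lies between the finger pads; the fingertips stand 17 mm ahead of it and the grasp point (between the pads) lies 2 mm behind it; z points along the fingers, y is the line along which they close (so a half turn about z gives the same grasp; the last joint's range is limited). The gripper opens to 85 mm and grips with 20 to 120 N. Pads are 22 mm wide; open, the fingers measure 114 mm over their backs; the gripper's body (76 mm by 85 mm) begins 54 mm behind the grasp point. The pads swing forward as they close: fully open they stand 13 mm farther back than shut.
Start: joints at [1.184, 0.521, -0.036, 1.599, 0.021, 1.021, -0.113], TCP at [0.195, -0.594, 0.248] pointing down, gripper open.
Joint ranges: [-2.91, 2.91], [-0.3, 2.13], [-1.5, 1.42], [0.17, 2.43], [-1.26, 4.41], [0.16, 1.93], [-2.52, 2.52]. Speed limits (rad/s): [1.89, 1.89, 2.39, 2.39, 3.01, 3.01, 3.01].

## Interface

Orientations are given as [roll, pitch, yaw] about the fixed x, y, z axes, in that order (R = Rz(yaw) Ry(pitch) Rx(roll)).
In Python, from workcell import bot gives the robot as it stands.
- The arm moves only by the shell command python3 -m inch 'ROWS' [FORCE]. ROWS is JSON, a list of rows, each a list of 7 numbers: the shift along the tool's x, y, z in units of 200 mm (1.0 is 200 mm), then the turn, a rotation vector about the tool's x, y, z in units of 90 degrees (1.0 is 90 degrees), then the opening, from 0 (shut) to 1 (fully open). In form: [[x, y, z, rx, ry, rz, grip], ...]. A call has 1 to 20 rows; each row is the pose to reach, as a shift and turn from the pose commanded when the call began, along the tool's axes at that moment; what a row does not reach only later rows make up. A row lasts 1/8 s, in which the tool goes at most 62.5 mm and 10.7 degrees, less where a joint would pass 70% of its speed; a pose out of reach is approached as far as the arm can. A call with a number of a shift or a turn outside -1 to 1 is refused whole. A call with a gripper value outside its range is refused whole. The fingers move at their own pace and stop on an object; FORCE is the grip in N (left out, the last holds). Time passes only in rows, so rows that repeat a pose let the fingers close. It gives the time, the measured TCP pose, the force, the opening and the grip force at its end, in the units of the state.
- bot.observe(): the state, without advancing time (a new reading comes with each control period).
- bot.grab_frame(name): name is "scene" or "top" or "wrist"; returns a dict with "img" (400x640x3 uint8, red, green, blue), "z_map" (400x640 float32, m along the optical axis (not along the pixel's ray), 0 where there is no reading), "vfov" (degrees; the focal length in pixels is half the picture's height over the tangent of half this angle, whatever the lens; pixels are square), "cx", "cy" (the principal point, pixels), "rvec" (rotation vector, rad) and "tvec" (3), from world to camera coordinates, as OpenCV has them. Camera axes: x right, y down, z forward; pixel columns grow to the right and rows downward; lengths in m; the calibration is good to about 2 mm. A picture is of the moment at which its call begins.
- bot.job_done(): hands the job in; it is judged then, once.
The state is a dict: "clock": time; "qpos": joint angles; "qd": joint speeds; "joint_efforts": joint torques, N m; "position": TCP position; "tool_rot": TCP orientation; "force": force on the tool from outside, world axes, zero at the start; "moment": the same for the moment, N m; "grip_width": finger opening in m; "finger_force": force on a finger pad.
Only numpy, scipy, OpenCV 4.12 (cv2) and the standard library are available. Lean on these libraries where they do the work, as an engineer would, in place of code of your own. Each camera call takes 0.05 s, during which the arm holds its last target. There are 200 camera calls.

## Working session

There is one attempt and no reset: what is moved stays moved. The work goes in short steps, Python scripts to look and compute and a shell command to move; the robot and the scene stay as the last step left them, time stands still between calls to the robot, and variables do not carry over. Pictures are saved under pics/ and viewed, at most 10 in all, crops included, and the job is handed in when it is done.

```bash
mkdir -p pics
cat > h.py <<'E'
import numpy as np, cv2, json
from scipy.spatial.transform import Rotation as R
from workcell import bot
def grab(n):
    f=bot.grab_frame(n); np.savez(f'/tmp/{n}.npz',**f); return f
def load(n): return dict(np.load(f'/tmp/{n}.npz'))
def cloud(f):
    z=f['z_map']; h,w=z.shape; fl=h/2/np.tan(np.radians(f['vfov'])/2)
    u,v=np.meshgrid(np.arange(w),np.arange(h))
    P=np.stack([(u-f['cx'])/fl*z,(v-f['cy'])/fl*z,z],-1)
    Rm=cv2.Rodrigues(np.array(f['rvec'],float))[0]
    W=(P-np.array(f['tvec']).reshape(3))@Rm
    W[z<=0]=np.nan
    return W
def save(f,p,crop=None,s=1):
    im=f['img'][:,:,::-1]
    if crop: a,b,c,d=crop; im=im[b:d,a:c]
    cv2.imwrite(p,cv2.resize(im,None,fx=s,fy=s))
E
python3 - <<'E'
from h import *
s=bot.observe(); print({k:np.round(v,3).tolist() for k,v in s.items()})
t=grab('top'); c=grab('scene')
save(t,'pics/top.png'); save(c,'pics/scene.png')
for f in(t,c):
    W=cloud(f); Rm=cv2.Rodrigues(np.array(f['rvec'],float))[0]; print(f['vfov'],-Rm.T@np.array(f['tvec']).reshape(3))
E
```

```text
{'clock': 0.0, 'qpos': [1.184, 0.522, -0.036, 1.6, 0.021, 1.021, -0.113], 'qd': [-0.001, -0.001, 0.002, 0.001, 0.0, 0.0, 0.001], 'joint_efforts': [0.0, -92.71, 1.981, -36.993, 0.018, 0.008, 0.0], 'position': [0.195, -0.594, 0.248], 'tool_rot': [-3.14, 0.0, 0.317], 'force': [0.542, -0.313, 0.859], 'moment': [0.022, -0.028, -0.023], 'finger_force': 0.0, 'grip_width': 0.086}
42.332168707417395 [ 0.49442293 -0.01095885  1.4773787 ]
48.85106565805217 [ 1.25945025 -0.0576982   0.72682361]
```

View pics/top.png

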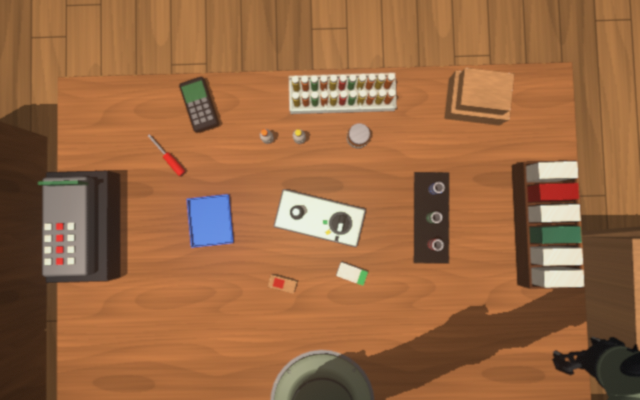

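View pics/scene.png

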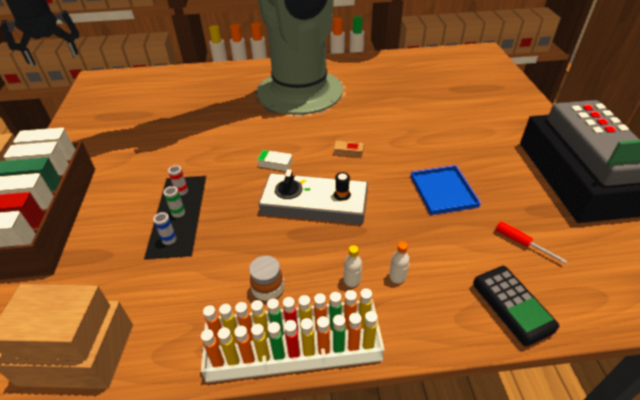

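The top view shows the cap at (297,212), knob at (340,222), tray at (210,220), and the barrels at (437,187) blue, (435,217) green and (437,245) red. The scene view confirms that green is in the middle. Next I measure.

Run:
```python
from h import *
for n in('top','scene'):
    f=load(n); W=cloud(f); im=f['img'].astype(int); r,g,b=im[...,0],im[...,1],im[...,2]
    X,Y,Z=W[...,0],W[...,1],W[...,2]
    print(n)
    def rep(name,m):
        if m.sum()<4: print(name,m.sum());return
        p=W[m]; rc=cv2.minAreaRect((p[:,:2]*1000).astype(np.float32))
        print(name,m.sum(),'mean',np.round(p.mean(0),4),'circ',np.round(np.array(cv2.minEnclosingCircle((p[:,:2]*1000).astype(np.float32))[0]),1),'rect',np.round(np.hstack([rc[0],rc[1],rc[2]]),1))
    D=(abs(X-.44)<.12)
    rep('docktop',(abs(Z-.035)<.006)&(abs(Y)<.16)&(X>.33)&(X<.58)&(r>150)&(b>130))
    rep('capknob>.06',(Z>.06)&(abs(Y)<.16)&(X>.33)&(X<.56))
    rep('cap',(Z>.080)&(Z<.1)&(abs(Y)<.16)&(X>.33)&(X<.56))
    rep('knobbar',(Z>.070)&(Z<.0795)&(Y<0)&(Y>-.14)&(X>.33)&(X<.56))
    tm=(b>120)&(r<80)&(Y>.15)&(Y<.45)&(Z<.03)
    rep('tray',tm)
    bm=(Z>.06)&(Z<.085)&(Y<-.2)&(Y>-.45)&(X>.3)&(X<.62)
    k,l=cv2.connectedComponents(bm.astype(np.uint8))
    for i in range(1,k):
        m=l==i
        if m.sum()>8: rep('barrel %s'%(np.round(im[m].mean(0))),m)
    sat=(g>r+30)&(g>b+20)&(Z<.05)&(Z>.02)&(abs(Y)<.16)&(X>.33)&(X<.56)
    rep('greenmark',sat)
    rep('yelmark',(r>150)&(g>130)&(b<90)&(Z<.05)&(Z>.02)&(abs(Y)<.16)&(X>.33)&(X<.56))
t=load('top'); c=load('scene')
a=cv2.resize(t['img'][175:260,260:460,::-1],None,fx=4,fy=4,interpolation=cv2.INTER_CUBIC)
cc=cv2.resize(c['img'][160:230,250:380,::-1],(800,431)[0:2],interpolation=cv2.INTER_CUBIC)
cv2.imwrite('pics/both.png',cv2.resize(np.vstack([a[:,:]]),None,fx=1,fy=1))
```

```text
top
docktop 2376 mean [ 0.5135 -0.0008  0.0351] circ [456.4  -1.6] rect [465.8  -3.9 262.8 200.8  74.3]
capknob>.06 214 mean [0.518  0.0085 0.084 ] circ [517.8   0.6] rect [519.1   0.7 148.2  44.   72.1]
cap 133 mean [0.5292 0.0476 0.0894] circ [515.6   2.4] rect [514.8   3.  146.5  39.8  76.1]
knobbar 71 mean [ 0.4985 -0.0627  0.0754] circ [498.8 -61.7] rect [498.6 -62.6  13.9  44.1  74.4]
tray 121 mean [0.5193 0.3276 0.0118] circ [516.6 306.6] rect [516.5 306.1 130.8 118.3   4.8]
barrel [145. 131. 127.] 60 mean [ 0.589  -0.3309  0.0698] circ [ 588.4 -331.6] rect [ 588.2 -330.6   29.1   29.8   62.9]
barrel [149. 137. 126.] 54 mean [ 0.5074 -0.3212  0.0707] circ [ 507.6 -321.6] rect [ 508.3 -321.7   28.9   27.2   88.6]
barrel [151. 131. 123.] 61 mean [ 0.4326 -0.3216  0.0701] circ [ 432.7 -322. ] rect [ 432.9 -322.2   27.2   29.8    3.4]
greenmark 108 mean [ 0.3748 -0.1007  0.027 ] circ [419.3 -68. ] rect [423.7 -76.  207.9  35.6  28.5]
yelmark 17 mean [0.3596 0.0837 0.0247] circ [344.2   9.3] rect [404.4  11.2 138.5 270.9   1.8]
scene
docktop 2169 mean [ 0.5218 -0.0038  0.0359] circ
[... 306 characters left out ...]
9 -60.6] rect [502.1 -62.8  14.   45.1  74.1]
tray 1819 mean [0.5155 0.3069 0.0062] circ [518.5 306.1] rect [518.6 305.2 142.8 119.4   4.9]
barrel [152.  99.  83.] 136 mean [ 0.437  -0.322   0.0679] circ [ 435.8 -321.4] rect [ 437.1 -322.    29.9   30.4   58.3]
barrel [116. 119.  93.] 149 mean [ 0.5114 -0.3215  0.0683] circ [ 510.9 -321.9] rect [ 511.6 -321.8   29.    29.8   78.6]
barrel [118. 111. 113.] 165 mean [ 0.5924 -0.331   0.0684] circ [ 592.2 -331.6] rect [ 592.7 -330.6   28.1   30.1   71.1]
greenmark 83 mean [ 0.3768 -0.1027  0.0277] circ [419.5 -70.5] rect [423.8 -78.1 205.5  34.8  29.7]
yelmark 81 mean [0.3626 0.0822 0.025 ] circ [406.8  53.3] rect [391.1  41.1  59.7 233.7  37.9]
```

View pics/both.png

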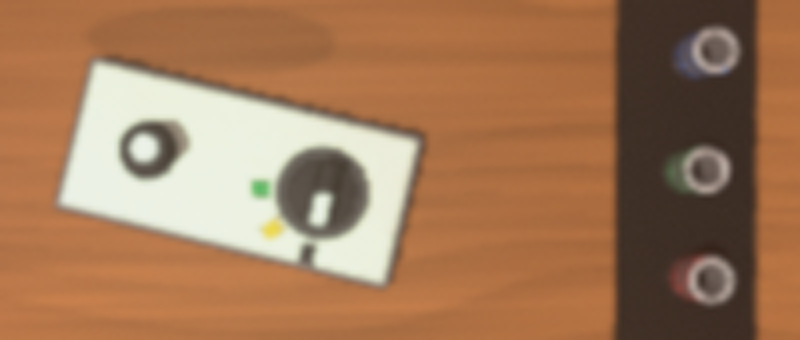

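The selector is at the black mark, so it needs 1.4 rad clockwise, and the dock yaw is about -15.7°. I'll write a planning helper and start moving to above the cap.

```bash
cat >> h.py <<'E'
def plan(p,yaw=None):
    s=bot.observe(); Rt=R.from_euler('xyz',s['tool_rot'])
    d=Rt.inv().apply(np.array(p)-s['position'])/.2
    t=0*d if yaw is None else (Rt.inv()*R.from_euler('xyz',[np.pi,0,yaw])).as_rotvec()/(np.pi/2)
    print('t',round(float(s['clock']),2),'shift',np.round(d,3),'turn',np.round(t,3))
E
python3 - <<'E'
from h import *
for n in('top','scene'):
    W=cloud(load(n)); X,Y,Z=W[...,0],W[...,1],W[...,2]
    p=W[(Z>.083)&(Z<.1)&(Y>.02)&(Y<.1)&(X>.45)&(X<.6)]
    print(len(p),p.mean(0),cv2.minEnclosingCircle((p[:,:2]*1000).astype(np.float32)))
plan([.534,.058,.2],np.pi/2)
E
```

```text
122 [0.53178223 0.05754263 0.09018723] ((531.7409057617188, 57.5128059387207), 16.667892456054688)
154 [0.53709133 0.05671523 0.08962833] ((533.9232177734375, 55.912261962890625), 17.88274574279785)
t 0.1 shift [ 2.628 -2.567  0.241] turn [-0.001 -0.    -0.798]
```

```bash
python3 -m inch '[[0.2,-0.2,0,0,0,0,1],[0.4,-0.4,0,0,0,0,1],[0.6,-0.6,0,0,0,0,1],[0.8,-0.8,0,0,0,0,1],[1,-1,0,0,0,0,1]]' 60; python3 -m inch '[[0.2,-0.2,0,0,0,0,1],[0.4,-0.4,0,0,0,0,1],[0.6,-0.6,0,0,0,0,1],[0.8,-0.8,0,0,0,0,1],[1,-1,0,0,0,0,1],[1,-1,0,0,0,0,1]]'; python3 -c "
from h import *
plan([.5325,.057,.2],np.pi/2)"
```

```text
clock: 0.72
position: [0.3229, -0.3398, 0.2482]
tool_rot: [-3.142, 0.0, 0.317]
force: [2.3, -0.2, 0.5]
grip_width: 0.0853
finger_force: 0.0
clock: 1.48
position: [0.4515, -0.0854, 0.2482]
tool_rot: [-3.14, -0.001, 0.323]
force: [-0.3, -0.6, -0.2]
grip_width: 0.0852
finger_force: 0.0
t 1.48 shift [ 0.61  -0.547  0.242] turn [-0.    -0.001 -0.795]
```

```bash
python3 -m inch '[[0.15,-0.14,0.06,0,0,-0.1,1],[0.3,-0.28,0.12,0,0,-0.2,1],[0.45,-0.41,0.18,0,0,-0.32,1],[0.61,-0.55,0.24,0,0,-0.43,1],[0.61,-0.55,0.24,0,0,-0.55,1],[0.61,-0.55,0.24,0,0,-0.67,1],[0.61,-0.55,0.24,0,0,-0.795,1],[0.61,-0.55,0.24,0,0,-0.795,1]]'; python3 -c "
from h import *
f=grab('wrist'); save(f,'pics/w1.png'); 
W=cloud(f); X,Y,Z=W[...,0],W[...,1],W[...,2]
p=W[(Z>.083)&(Z<.1)&(Y>.02)&(Y<.1)&(X>.45)&(X<.6)]
print(len(p),p.mean(0),cv2.minEnclosingCircle((p[:,:2]*1000).astype(np.float32)))
p=W[(Z>.07)&(Z<.083)&(Y>-.12)&(Y<-.02)&(X>.45)&(X<.6)]
print(len(p),len(p) and cv2.minAreaRect((p[:,:2]*1000).astype(np.float32)))
plan([.5325,.057,.079],np.pi/2)"
```

```text
clock: 2.48
position: [0.5317, 0.0524, 0.2]
tool_rot: [-3.141, 0.0, 1.564]
force: [-0.5, -0.4, 0.5]
grip_width: 0.085
finger_force: 0.0
1455 [0.53465763 0.05743754 0.08882678] ((534.6470336914062, 56.24803161621094), 16.95963478088379)
723 ((501.766357421875, -63.58254623413086), (14.912841796875, 44.379478454589844), 74.4467544555664)
t 2.52 shift [0.023 0.004 0.605] turn [-0.     0.    -0.006]
```

View pics/w1.png

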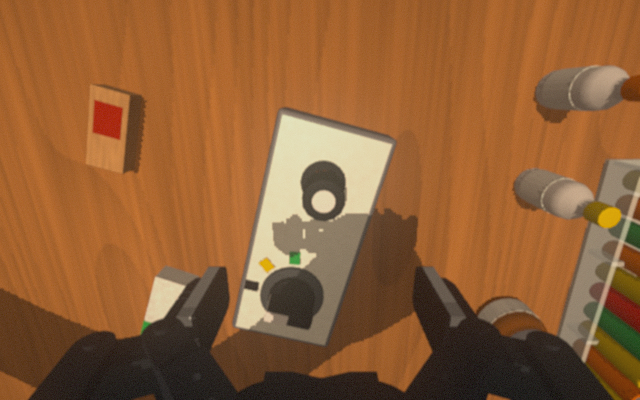

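The wrist view shows the cap upright at (323,200), the knob at (292,300), and bottles well to the right. Descending now.

```bash
python3 -m inch '[[0.01,0,0.15,0,0,0,1],[0.02,0.01,0.3,0,0,0,1],[0.02,0.01,0.35,0,0,0,1],[0.02,0.01,0.35,0,0,0,1]]'; python3 -c "
from h import *
plan([.5335,.0568,.079],np.pi/2)"
```

```text
clock: 3.02
position: [0.5337, 0.0572, 0.1303]
tool_rot: [-3.141, 0.0, 1.564]
force: [0.3, 0.8, 0.5]
grip_width: 0.0856
finger_force: 0.0
t 3.02 shift [-0.002 -0.001  0.257] turn [-0.     0.    -0.004]
```

```bash
python3 -m inch '[[0,0,0.12,0,0,0,1],[0,0,0.22,0,0,0,1],[0,0,0.255,0,0,0,1],[0,0,0.255,0,0,0,0.5],[0,0,0.255,0,0,0,0.2],[0,0,0.255,0,0,0,0.2],[0,0,0.255,0,0,0,0.2],[0,0,0.255,0,0,0,0.2]]' 25; python3 -m inch '[[0,0,-0.1,0,0,0,0.2],[0,0,-0.25,0,0,0,0.2],[0,0,-0.4,0,0,0,0.2],[0,0,-0.4,0,0,0,0.2]]';python3 -c "
from h import *
f=grab('wrist'); save(f,'pics/w2.png'); plan([.5175,.306,.119],np.pi/2)"
```

```text
clock: 4.03
position: [0.5343, 0.0573, 0.0801]
tool_rot: [3.14, 0.0, 1.565]
force: [-1.3, -0.2, 8.5]
grip_width: 0.0337
finger_force: 24.0
clock: 4.53
position: [0.5349, 0.0574, 0.1614]
tool_rot: [3.138, -0.0, 1.565]
force: [0.1, -0.2, -0.4]
grip_width: 0.0338
finger_force: 25.1
t 4.58 shift [ 1.244 -0.091  0.206] turn [ 0.001  0.    -0.004]
```

View pics/w2.png

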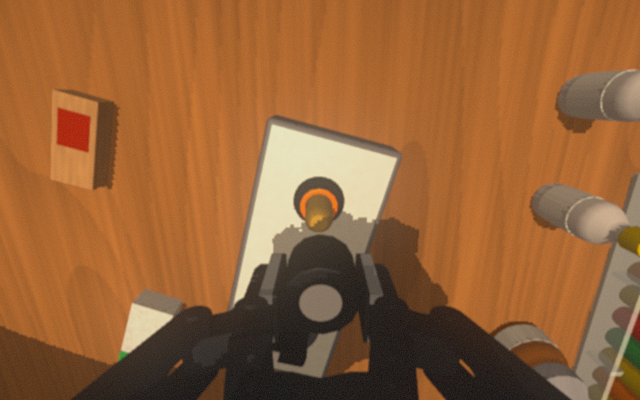

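The cap is held at (320,300) and the spigot is bare at (320,210). I'll measure the spigot from this frame and move to the tray.

```bash
python3 -c "
from h import *
f=load('wrist'); W=cloud(f); X,Y,Z=W[...,0],W[...,1],W[...,2]
for lo,hi in((.079,.09),(.055,.076),(.048,.056),(.0,.16)):
  m=(Z>lo)&(Z<hi)&(Y>.02)&(Y<.09)&(X>.50)&(X<.57); p=W[m]
  if hi<.1: print(lo,len(p),p.mean(0),cv2.minEnclosingCircle((p[:,:2]*1000).astype(np.float32)))
m=(Z>.145)&(Z<.18)&(abs(X-.535)<.012)&(abs(Y-.057)<.012); print('captop',W[m].mean(0))
"; python3 -m inch '[[0.25,-0.02,0,0,0,0,0.2],[0.5,-0.04,0,0,0,0,0.2],[0.75,-0.06,0,0,0,0,0.2],[1,-0.09,0,0,0,0,0.2]]';  python3 -m inch '[[0.24,0,0.1,0,0,0,0.2],[0.24,0,0.2,0,0,0,0.2],[0.24,0,0.2,0,0,0,0.2]]'; python3 -c "
from h import *
plan([.5175,.306,.029],np.pi/2)"
```

```text
0.079 348 [0.53472729 0.05732077 0.08136736] ((534.7598266601562, 56.51264190673828), 7.986580848693848)
0.055 293 [0.53490478 0.0632838  0.06773991] ((534.7927856445312, 56.439781188964844), 10.179572105407715)
0.048 413 [0.53479659 0.06214227 0.04962988] ((534.719970703125, 56.56476974487305), 14.7673978805542)
captop [0.53474518 0.05802817 0.16971623]
clock: 5.08
position: [0.5164, 0.2587, 0.1584]
tool_rot: [-3.141, 0.001, 1.565]
force: [0.9, 0.6, 0.6]
grip_width: 0.034
finger_force: 25.1
clock: 5.45
position: [0.5162, 0.3044, 0.1172]
tool_rot: [-3.139, 0.002, 1.566]
force: [0.3, -1.2, 0.8]
grip_width: 0.0337
finger_force: 25.1
t 5.45 shift [0.009 0.008 0.441] turn [-0.002  0.002 -0.003]
```

```bash
python3 -m inch '[[0,0,0.12,0,0,0,0.2],[0,0.01,0.26,0,0,0,0.2],[0,0.01,0.38,0,0,0,0.2],[0,0.01,0.43,0,0,0,0.2],[0,0.01,0.44,0,0,0,0.2],[0,0.01,0.44,0,0,0,0.2]]'; python3 -c "
from h import *
f=grab('wrist'); W=cloud(f); X,Y,Z=W[...,0],W[...,1],W[...,2]
s=bot.observe()['position']
m=(Z>.02)&(Z<.06)&(np.hypot(X-s[0],Y-s[1])<.012); print('captop',W[m].mean(0),s)"
```

```text
clock: 6.2
position: [0.5196, 0.3054, 0.0322]
tool_rot: [3.141, -0.0, 1.565]
force: [-0.0, 0.4, 0.1]
grip_width: 0.0336
finger_force: 25.1
captop [0.51963115 0.30590976 0.0410644 ] [0.51965266 0.3055057  0.03222437]
```

```bash
python3 -m inch '[[0,0,0.008,0,0,0,0.2],[0,0,0.013,0,0,0,0.2],[0,0,0.013,0,0,0,0.2]]';python3 -m inch '[[0,0,0,0,0,0,0.4],[0,0,0,0,0,0,0.7],[0,0,0,0,0,0,0.7],[0,0,0,0,0,0,0.7],[0,0,-0.1,0,0,0,0.7],[0,0,-0.3,0,0,0,0.7],[0,0,-0.5,0,0,0,0.8],[0,0,-0.6,0,0,0,1],[0,0,-0.6,0,0,0,1]]'; python3 -c "
from h import *
f=grab('wrist'); W=cloud(f); X,Y,Z=W[...,0],W[...,1],W[...,2]
m=(Z>.025)&(Z<.06)&(np.hypot(X-.5196,Y-.3055)<.03); p=W[m];print('captop',np.median(p,0),p.std(0),cv2.minEnclosingCircle((p[:,:2]*1000).astype(np.float32)))
plan([.5095,-.3217,.2],.3); plan([.5095,-.3217,.15],.3)"
```

```text
clock: 6.62
position: [0.5192, 0.3054, 0.0287]
tool_rot: [3.142, 0.0, 1.566]
force: [-0.5, 0.3, -0.7]
grip_width: 0.0335
finger_force: 25.1
clock: 7.75
position: [0.5198, 0.3056, 0.1505]
tool_rot: [3.139, -0.001, 1.565]
force: [-1.3, 0.5, -0.0]
grip_width: 0.0854
finger_force: 0.0
captop [0.52003114 0.30637907 0.03684387] [0.00837441 0.00881978 0.00219503] ((520.23681640625, 304.6026306152344), 16.919103622436523)
t 7.8 shift [-3.135 -0.032 -0.255] turn [ 0.    -0.     0.806]
t 7.8 shift [-3.135 -0.032 -0.005] turn [ 0.    -0.     0.806]
```

The cap stands flat (top at 37–38 mm) in the middle of the tray. Now to the green barrel.

```bash
python3 -m inch '[[-0.25,0,-0.1,0,0,0,1],[-0.5,0,-0.2,0,0,0,1],[-0.75,-0.01,-0.25,0,0,0,1],[-1,-0.01,-0.25,0,0,0,1]]'; python3 -m inch '[[-0.25,0,0,0,0,0,1],[-0.5,0,0,0,0,0,1],[-0.75,-0.01,0,0,0,0,1],[-1,-0.01,0,0,0,0,1]]'; python3 -m inch '[[-0.2,0,0,0,0,0.11,1],[-0.4,0,0,0,0,0.22,1],[-0.6,0,0,0,0,0.33,1],[-0.8,0,0,0,0,0.44,1],[-1,0,0,0,0,0.55,1],[-1,0,0,0,0,0.66,1],[-1,0,0,0,0,0.77,1],[-1,0,0,0,0,0.81,1],[-1,0,0,0,0,0.81,1]]'; python3 -c "
from h import *
plan([.5095,-.3217,.2],.3);
f=grab('wrist'); save(f,'pics/w3.png'); W=cloud(f); X,Y,Z=W[...,0],W[...,1],W[...,2]
for y0,x0 in((-.3217,.51),(-.322,.435),(-.331,.59)):
  p=W[(Z>.066)&(Z<.08)&(np.hypot(X-x0,Y-y0)<.03)]
  print(len(p),len(p) and (p.mean(0),cv2.minEnclosingCircle((p[:,:2]*1000).astype(np.float32))))"
```

```text
clock: 8.3
position: [0.5157, 0.1037, 0.1984]
tool_rot: [-3.141, 0.0, 1.566]
force: [0.2, -0.4, 0.1]
grip_width: 0.0857
finger_force: 0.0
clock: 8.8
position: [0.5122, -0.0962, 0.1977]
tool_rot: [-3.14, -0.0, 1.566]
force: [1.6, 0.5, 0.1]
grip_width: 0.0854
finger_force: 0.0
clock: 9.93
position: [0.5117, -0.2943, 0.1976]
tool_rot: [-3.141, 0.001, 0.294]
force: [0.0, -0.1, -0.5]
grip_width: 0.0854
finger_force: 0.0
t 9.93 shift [-0.05   0.128 -0.012] turn [-0.001  0.001 -0.004]
509 (array([ 0.51134001, -0.3234004 ,  0.07078796]), ((510.94134521484375, -323.7311706542969), 15.171314239501953))
485 (array([ 0.43722716, -0.32397401,  0.0703775 ]), ((436.61669921875, -323.8940124511719), 15.226324081420898))
607 (array([ 0.59216233, -0.33319471,  0.07109866]), ((592.0135498046875, -333.4978332519531), 15.185579299926758))
```

View pics/w3.png

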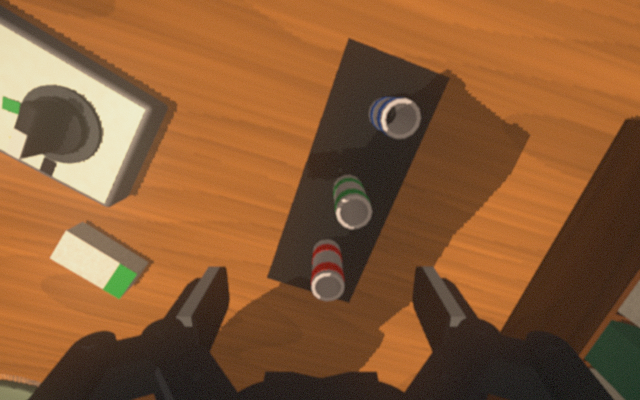

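Green barrel is in the middle at (352,205), measured at (0.511, -0.324), with its neighbours 75–80 mm away. Descending.

```bash
python3 -m inch '[[-0.03,0.08,0,0,0,0,1],[-0.045,0.14,0.15,0,0,0,1],[-0.045,0.14,0.3,0,0,0,1],[-0.045,0.14,0.4,0,0,0,1],[-0.045,0.14,0.4,0,0,0,1]]'; python3 -c "
from h import *
plan([.5111,-.3237,.055])"
```

```text
clock: 10.6
position: [0.5105, -0.3246, 0.1173]
tool_rot: [-3.14, 0.002, 0.293]
force: [-0.6, -0.2, 0.9]
grip_width: 0.0853
finger_force: 0.0
t 10.6 shift [ 0.005 -0.003  0.311] turn [ 0. -0.  0.]
```

```bash
python3 -m inch '[[0.005,0,0.12,0,0,0,1],[0.005,0,0.24,0,0,0,1],[0.005,0,0.31,0,0,0,1],[0.005,0,0.31,0,0,0,0.6],[0.005,0,0.31,0,0,0,0.2],[0.005,0,0.31,0,0,0,0.2],[0.005,0,0.31,0,0,0,0.2],[0.005,0,0.31,0,0,0,0.2]]' 60;  python3 -m inch '[[0,0,-0.15,0,0,0,0.2],[0,0,-0.35,0,0,0,0.2],[0,0,-0.55,0,0,0,0.2],[0,0,-0.72,0,0,0,0.2],[0,0,-0.72,0,0,0,0.2]]'; python3 -c "
from h import *
plan([.5348,.0565,.2],0.3)"
```

```text
clock: 11.6
position: [0.5129, -0.3239, 0.0576]
tool_rot: [3.141, -0.001, 0.293]
force: [-0.1, 0.2, 6.3]
grip_width: 0.0278
finger_force: 58.6
clock: 12.22
position: [0.5135, -0.3243, 0.2037]
tool_rot: [3.138, -0.003, 0.293]
force: [0.4, 0.1, -0.4]
grip_width: 0.0281
finger_force: 59.2
t 12.22 shift [ 0.652 -1.792  0.014] turn [ 0.002 -0.002 -0.004]
```

```bash
python3 -m inch '[[0.08,-0.22,0,0,0,0,0.2],[0.16,-0.45,0,0,0,0,0.2],[0.24,-0.67,0,0,0,0,0.2],[0.33,-0.9,0,0,0,0,0.2]]';python3 -m inch '[[0.08,-0.22,0,0,0,0,0.2],[0.16,-0.45,0,0,0,0,0.2],[0.24,-0.67,0,0,0,0,0.2],[0.32,-0.89,0,0,0,0,0.2],[0.32,-0.89,0,0,0,0,0.2],[0.32,-0.89,0,0,0,0,0.2]]'; python3 -c "
from h import *
plan([.5348,.0565,.2],0.3)
f=grab('wrist'); save(f,'pics/w4.png'); W=cloud(f); X,Y,Z=W[...,0],W[...,1],W[...,2]
s=bot.observe();P=s['position'];print(P,s['tool_rot'])
m=(Z>P[2]+.003)&(Z<P[2]+.03)&(np.hypot(X-P[0],Y-P[1])<.019); p=W[m];print('barreltop',len(p),p.mean(0),cv2.minEnclosingCircle((p[:,:2]*1000).astype(np.float32)))
for lo,hi in((.079,.09),(.055,.076),(.048,.056)):
  p=W[(Z>lo)&(Z<hi)&(np.hypot(X-.535,Y-.0565)<.03)]
  if len(p): print(lo,len(p),cv2.minEnclosingCircle((p[:,:2]*1000).astype(np.float32)))"
```

```text
clock: 12.72
position: [0.5232, -0.1309, 0.2003]
tool_rot: [-3.141, 0.0, 0.293]
force: [0.1, -0.1, -0.0]
grip_width: 0.028
finger_force: 59.3
clock: 13.48
position: [0.5332, 0.0561, 0.2003]
tool_rot: [3.141, 0.001, 0.293]
force: [-0.3, -0.3, 0.2]
grip_width: 0.0276
finger_force: 59.3
t 13.47 shift [0.008 0.    0.001] turn [ 0.     0.001 -0.004]
[0.53327246 0.05556674 0.20037062] [3.14122018e+00 7.08846746e-04 2.92275326e-01]
barreltop 4295 [0.53351516 0.05549487 0.21310887] ((533.6653442382812, 55.678497314453125), 18.76259994506836)
0.079 260 ((535.3681640625, 56.11858367919922), 7.886226654052734)
0.055 190 ((535.2417602539062, 56.14009475708008), 10.000152587890625)
0.048 301 ((535.3673706054688, 56.154624938964844), 14.701048851013184)
```

View pics/w4.png

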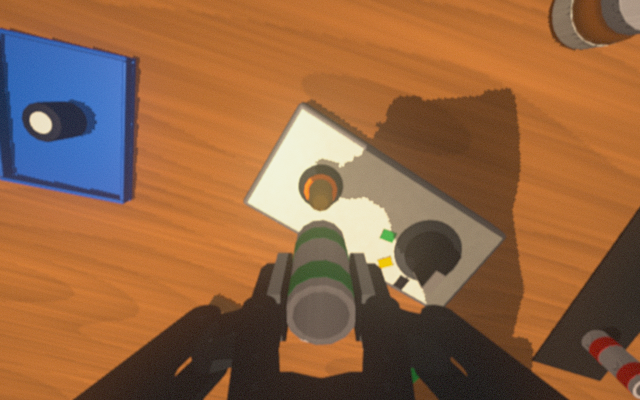

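The green barrel is held upright at (322,310), the cap stands in the tray at (40,122), and the spigot is at (320,190). I'll get the barrel's axis accurately.

```bash
python3 -c "
from h import *
from scipy.optimize import least_squares as ls
f=load('wrist'); W=cloud(f); X,Y,Z=W[...,0],W[...,1],W[...,2]; im=f['img'].astype(int)
P=bot.observe()['position']
u,v=np.meshgrid(np.arange(640),np.arange(400))
box=(u>290)&(u<354)&(v>222)&(v<345)&(Z>.13)
p=W[box]; print(np.percentile(p[:,2],[0,5,50,95,100]))
zt=np.percentile(p[:,2],96)
rim=p[p[:,2]>zt-.003]; print('rim',len(rim),cv2.minEnclosingCircle((rim[:,:2]*1000).astype(np.float32)),np.median(rim[:,2]))
side=p[(p[:,2]<zt-.006)]
fn=lambda q,s:np.hypot(s[:,0]-q[0]-q[2]*(s[:,2]-P[2]),s[:,1]-q[1]-q[3]*(s[:,2]-P[2]))-.015
r=ls(fn,[P[0],P[1],0,0],args=(side,),loss='soft_l1',f_scale=.0005); print(len(side),r.x,np.median(abs(r.fun)))
"
```

```text
[0.14483128 0.15960033 0.20091583 0.21470703 0.21626117]
rim 1564 ((531.6602783203125, 54.37863540649414), 15.430768013000488) 0.21420357645492477
4702 [ 0.53264288  0.05457408  0.04230218 -0.00588454] 0.0012002686670689522
```

```bash
python3 -m inch '[[0.02,0,0.1,0,0,0,0.2],[0.02,0,0.2,0,0,0,0.2],[0.02,0,0.27,0,0,0,0.2],[0.02,0,0.27,0,0,0,0.2],[0.02,0,0.27,0,0,0,0.2]]'; python3 -c "
from h import *
from scipy.optimize import least_squares as ls
f=grab('wrist'); W=cloud(f); X,Y,Z=W[...,0],W[...,1],W[...,2]
P=bot.observe()['position']; print(P,bot.observe()['force'])
u,v=np.meshgrid(np.arange(640),np.arange(400))
box=(u>290)&(u<354)&(v>222)&(v<345)&(Z>.09)&(Z<P[2]+.03)
p=W[box]; zt=np.percentile(p[:,2],96)
rim=p[p[:,2]>zt-.003]; print('rim',cv2.minEnclosingCircle((rim[:,:2]*1000).astype(np.float32)),zt)
side=W[box&(v<275)]
fn=lambda q,s:np.hypot(s[:,0]-q[0]-q[2]*(s[:,2]-P[2]),s[:,1]-q[1]-q[3]*(s[:,2]-P[2]))-.015
r=ls(fn,[P[0],P[1],0,0],args=(side,),loss='soft_l1',f_scale=.0005); print(len(side),r.x,np.median(abs(r.fun)),np.percentile(side[:,2],[0,5,100]))
for lo,hi in((.079,.084),(.055,.076),(.048,.056)):
  p=W[(Z>lo)&(Z<hi)&(v<245)&(np.hypot(X-.535,Y-.0565)<.03)]
  if len(p)>9: print(lo,len(p),cv2.minEnclosingCircle((p[:,:2]*1000).astype(np.float32)))"
```

```text
clock: 14.15
position: [0.5376, 0.0575, 0.1473]
tool_rot: [3.141, -0.001, 0.293]
force: [0.1, 0.1, -0.1]
grip_width: 0.0278
finger_force: 59.3
[0.53763068 0.05765594 0.14736187] [-1.40907191 -0.79276123 -1.08656772]
rim ((535.6571655273438, 56.172607421875), 15.4823637008667) 0.1617530876841124
2735 [ 0.53557815  0.05601816  0.00378643 -0.00737681] 0.00024965248924089037 [0.09177928 0.09888156 0.15505588]
0.055 281 ((535.581787109375, 56.34386444091797), 9.883461952209473)
0.048 436 ((535.6260375976562, 56.24674987792969), 14.674910545349121)
```

The barrel axis is within 0.3 mm of the spigot, with tilt under 0.5°. Descending gently.

```bash
python3 -m inch '[[0,0,0.03,0,0,0,0.2],[0,0,0.06,0,0,0,0.2],[0,0,0.09,0,0,0,0.2],[0,0,0.12,0,0,0,0.2],[0,0,0.15,0,0,0,0.2],[0,0,0.17,0,0,0,0.2],[0,0,0.17,0,0,0,0.2]]'
```

```text
clock: 15.08
position: [0.5371, 0.0578, 0.1124]
tool_rot: [-3.142, 0.0, 0.293]
force: [-0.2, 0.1, -0.8]
grip_width: 0.0278
finger_force: 59.3
```

```bash
python3 -m inch '[[0,0,0.02,0,0,0,0.2],[0,0,0.04,0,0,0,0.2],[0,0,0.06,0,0,0,0.2],[0,0,0.08,0,0,0,0.2],[0,0,0.09,0,0,0,0.2],[0,0,0.1,0,0,0,0.2],[0,0,0.1,0,0,0,0.2]]'
```

```text
clock: 15.95
position: [0.5376, 0.0578, 0.0934]
tool_rot: [3.141, -0.001, 0.293]
force: [-3.6, -1.3, 17.6]
grip_width: 0.0276
finger_force: 61.7
```

```bash
python3 -m inch '[[0,0,0.006,0,0,0,0.2],[0,0,0.01,0,0,0,0.2],[0,0,0.01,0,0,0,0.2]]'; python3 -m inch '[[0,0,0,0,0,0,0.5],[0,0,0,0,0,0,0.7],[0,0,0,0,0,0,0.7],[0,0,0,0,0,0,0.7],[0,0,-0.1,0,0,0,0.7],[0,0,-0.3,0,0,0,0.7],[0,0,-0.5,0,0,0,0.7],[0,0,-0.5,0,0,0,0.7]]';  python3 -c "
from h import *
f=grab('wrist'); W=cloud(f); X,Y,Z=W[...,0],W[...,1],W[...,2]
p=W[(Z>.09)&(Z<.125)&(np.hypot(X-.5355,Y-.0565)<.025)]; zt=np.percentile(p[:,2],90)
rim=p[p[:,2]>zt-.004]; print('rim',cv2.minEnclosingCircle((rim[:,:2]*1000).astype(np.float32)),zt)
d=W[(abs(Z-.035)<.006)&(abs(X-.505)<.02)&(abs(Y-.06)<.02)]; print('docktop',np.median(d[:,2]))
p=W[(Z>.07)&(Z<.081)&(Y>-.12)&(Y<-.02)&(X>.45)&(X<.56)]
print(len(p),len(p) and cv2.minAreaRect((p[:,:2]*1000).astype(np.float32)))
save(f,'pics/w5.png'); plan([.5022,-.0635,.19],2.865)"
```

```text
clock: 16.32
position: [0.5383, 0.0581, 0.0929]
tool_rot: [3.141, -0.003, 0.293]
force: [-8.4, -0.0, 45.4]
grip_width: 0.0278
finger_force: 65.1
clock: 17.32
position: [0.5385, 0.0579, 0.1932]
tool_rot: [3.141, -0.004, 0.293]
force: [0.1, 0.6, -0.3]
grip_width: 0.0599
finger_force: 0.0
rim ((536.0379028320312, 56.53717803955078), 15.048123359680176) 0.10820968281543933
docktop 0.03428316280356741
745 ((503.5070495605469, -64.29000854492188), (14.582046508789062, 41.354007720947266), 74.5068588256836)
t 17.38 shift [-0.345  0.529  0.007] turn [ 0.002 -0.    -1.637]
```

View pics/w5.png

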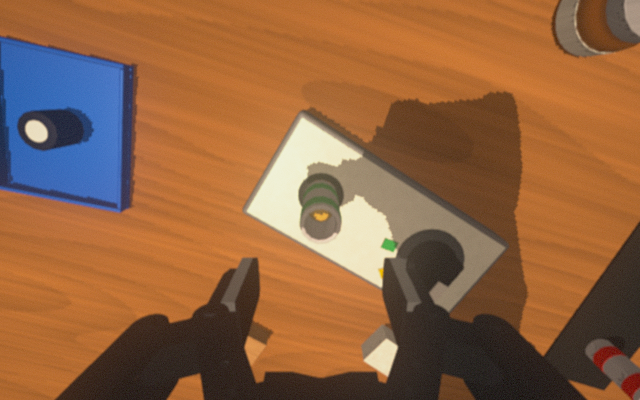

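The barrel is home: the rim is 74 mm above the dock top, centred, with the spigot visible inside at (320,215). Now the knob.

```bash
python3 -m inch '[[-0.1,0.15,0,0,0,-0.11,0.6],[-0.2,0.3,0,0,0,-0.22,0.6],[-0.3,0.45,0,0,0,-0.33,0.6],[-0.345,0.53,0,0,0,-0.44,0.6],[-0.345,0.53,0,0,0,-0.55,0.6],[-0.345,0.53,0,0,0,-0.66,0.6],[-0.345,0.53,0,0,0,-0.77,0.6],[-0.345,0.53,0,0,0,-0.88,0.6],[-0.345,0.53,0,0,0,-0.9,0.6]]'; python3 -m inch '[[0,0,0,0,0,-0.11,0.6],[0,0,0,0,0,-0.22,0.6],[0,0,0,0,0,-0.33,0.6],[0,0,0,0,0,-0.44,0.6],[0,0,0,0,0,-0.55,0.6],[0,0,0,0,0,-0.66,0.6],[0,0,0,0,0,-0.74,0.6],[0,0,0,0,0,-0.74,0.6]]'; python3 -c "
from h import *
plan([.5023,-.0643,.12],2.871); print(bot.observe()['qpos'])"
```

```text
clock: 18.5
position: [0.5013, -0.0637, 0.1896]
tool_rot: [-3.14, -0.001, 1.707]
force: [-0.2, -0.9, -0.6]
grip_width: 0.0517
finger_force: 0.0
clock: 19.5
position: [0.5015, -0.0636, 0.19]
tool_rot: [3.141, -0.001, 2.866]
force: [0.3, 0.3, 0.1]
grip_width: 0.0511
finger_force: 0.0
t 19.5 shift [-0.005 -0.002  0.35 ] turn [ 0.    -0.001 -0.003]
[ 0.6695811   0.54778968 -0.89379965  1.93567591  0.53593921  0.91602645
  0.8017718 ]
```

```bash
python3 -m inch '[[0,0,0.12,0,0,0,0.6],[-0.005,0,0.26,0,0,0,0.6],[-0.005,0,0.4,0,0,0,0.6],[-0.005,0,0.54,0,0,0,0.6],[-0.005,0,0.6,0,0,0,0.6],[-0.005,0,0.605,0,0,0,0.6]]'; python3 -m inch '[[0,0,0,0,0,0,0.3],[0,0,0,0,0,0,0],[0,0,0,0,0,0,0],[0,0,0,0,0,0,0],[0,0,0,0,0,0,0]]' 30
```

```text
clock: 20.25
position: [0.5026, -0.0637, 0.0694]
tool_rot: [-3.142, -0.001, 2.867]
force: [0.9, 0.9, 0.3]
grip_width: 0.0514
finger_force: 0.0
clock: 20.88
position: [0.5031, -0.0645, 0.0706]
tool_rot: [-3.141, 0.001, 2.868]
force: [-2.0, -2.9, 8.8]
grip_width: 0.0133
finger_force: 31.8
```

```bash
python3 -m inch '[[0,0,0,0,0,0.1,0],[0,0,0,0,0,0.2,0],[0,0,0,0,0,0.3,0],[0,0,0,0,0,0.4,0],[0,0,0,0,0,0.5,0],[0,0,0,0,0,0.6,0],[0,0,0,0,0,0.7,0],[0,0,0,0,0,0.8,0],[0,0,0,0,0,0.89,0],[0,0,0,0,0,0.89,0],[0,0,0,0,0,0.89,0]]'; python3 -m inch '[[0,0,0,0,0,0,0.3],[0,0,0,0,0,0,0.5],[0,0,0,0,0,0,0.5],[0,0,-0.15,0,0,0,0.5],[0,0,-0.4,0,0,0,0.5],[0,0,-0.7,0,0,0,0.5],[0,0,-0.8,0,0,0,0.5],[0,0,-0.8,0,0,0,0.5]]'; python3 -c "
from h import *
f=grab('wrist'); W=cloud(f); X,Y,Z=W[...,0],W[...,1],W[...,2]
p=W[(Z>.07)&(Z<.081)&(Y>-.12)&(Y<-.02)&(X>.45)&(X<.56)]
print(len(p),len(p) and cv2.minAreaRect((p[:,:2]*1000).astype(np.float32)))
p=W[(Z>.09)&(Z<.125)&(np.hypot(X-.5355,Y-.0565)<.025)]; print(len(p),len(p) and np.percentile(p[:,2],90))
f=grab('top'); save(f,'pics/t2.png',(160,100,480,300),2.5)"
```

```text
clock: 22.25
position: [0.5008, -0.0662, 0.0704]
tool_rot: [-3.138, 0.004, 1.469]
force: [-16.2, -11.9, 24.9]
grip_width: 0.0133
finger_force: 33.8
clock: 23.25
position: [0.5035, -0.064, 0.2311]
tool_rot: [3.139, 0.0, 1.471]
force: [0.3, -0.1, -0.4]
grip_width: 0.0429
finger_force: 0.0
698 ((502.02685546875, -63.50482940673828), (43.73047637939453, 12.932947158813477), 83.76480865478516)
1002 0.10841426779013434
```

View pics/t2.png

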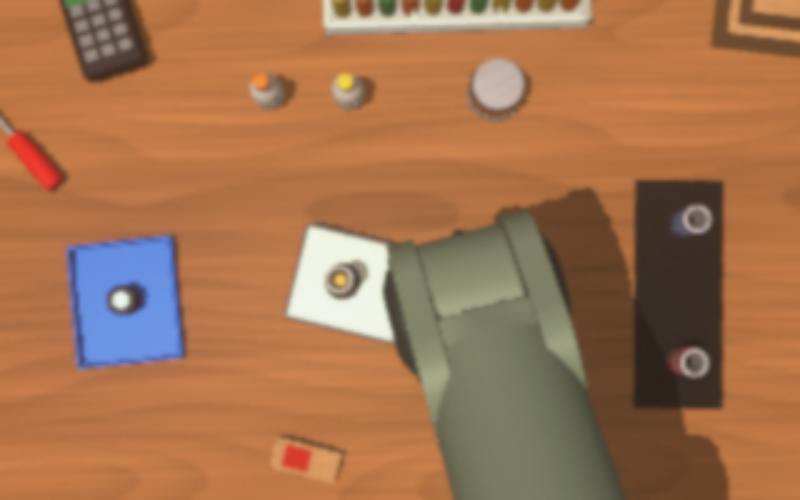

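The top view shows the cap standing in the tray at (122,300), the barrel on the spigot at (342,280), and the red and blue barrels, bottles and jar undisturbed. The bar has turned 80.7° (1.41 rad), so the selector is at green. Handing in.

```bash
python3 -c "
from h import *
print(bot.job_done())"
```

```text
the job is handed in; nothing more can be done
None
```

The job is handed in, though no verdict came back. By my last measurements the cap stands open end down in the tray, the green barrel is fully home on the spigot, the selector is at green (turned 1.41 rad from black), and everything is released with the other barrels, bottles and jar undisturbed.

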